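Load a die plate under the drag spring

ROBOT

A 6-joint arm with a two-finger parallel gripper is mounted at the origin on a cart in front of the work surface, level with it; the furniture and walls round the work are solid. World frame = base frame: x ahead of the robot, y to its left, z up, the work surface at z = 0. Lengths are in m, angles in degrees, forces in N, time in s.
With the tool pointing down it reaches from about 0.35 to 0.875 m from the base axis. Payload 4.2 kg.
Tool frame: the origin (TCP) lies between the finger pads; the fingertips stand 11 mm ahead of it and the grasp point (between the pads) lies 8 mm behind it; z points along the fingers, y is the line along which they close (so a half turn about z gives the same grasp; the last joint's range is limited). The gripper opens to 85 mm and grips with 20 to 120 N. Pads are 22 mm wide; open, the fingers measure 114 mm over their backs; the gripper's body (76 mm by 85 mm) begins 54 mm behind the grasp point. The pads swing forward as they close: fully open they stand 13 mm farther back than shut.
Start: joints at [-53.709, 22.042, 0.453, 0, -68.411, -14.817], TCP at [0.229, -0.582, 0.242] pointing down, gripper open.
Joint ranges: [-179.83, 179.83], [-69.29, 118.12], [-61.27, 80.66], [-181.25, 117.63], [-171.15, -9.14], [-177.46, 177.46]. Speed limits (degrees/s): [159.86, 159.86, 180, 180, 180, 180].

INTERFACE

Orientations are given as [roll, pitch, yaw] about the fixed x, y, z axes, in that order (R = Rz(yaw) Ry(pitch) Rx(roll)).
In Python, from rig import env gives the robot as it stands.
- The arm moves only by the tool move_arm, never from a script. Its argument "commands" is a list of rows, each an object of numbers: "dx", "dy", "dz": the shift along the tool's x, y, z in units of 0.04 m (1.0 is 0.04 m); "wx", "wy", "wz": the turn, a rotation vector about the tool's x, y, z in units of 4 degrees (1.0 is 4 degrees); "claw": the opening, from -1 (shut) to 1 (fully open), so that 0 is half open. In form: [{"dx": .., "dy": .., "dz": .., "wx": .., "wy": .., "wz": .., "claw": ..}, ...]. A call has 1 to 10 rows; each row shifts and turns the commanded pose from where the row before left it, along the tool's axes as they then stand; what a row does not reach is not made up. A row lasts 1/10 s, in which the tool goes at most 50 mm and 8.59 degrees, less where a joint would pass 70% of its speed; a pose out of reach is approached as far as the arm can. A call with a number of a shift or a turn outside -1 to 1 is refused whole. A call with a gripper value outside its range is refused whole. The fingers move at their own pace and stop on an object; "squeeze" is the grip in N (left out, the last holds). Time passes only in rows, so rows that do not move let the fingers close. It gives the time, the measured TCP pose, the force, the opening and the grip force at its end, in the units of the state.
- env.observe(): the state, without advancing time (a new reading comes with each control period).
- env.grab_frame(name): name is "scene" or "top" or "wrist"; returns a dict with "frame" (480x640x3 uint8, blue, green, red), "depth" (480x640 float32, m along the optical axis (not along the pixel's ray), 0 where there is no reading), "intrinsics" (3x3 intrinsics, pixels), "pose" (4x4, takes a point from camera to world coordinates); the wrist camera has in their place "mount" (4x4, takes a point from camera to tool coordinates, whose origin is the TCP and whose axes are the flange's). Camera axes: x right, y down, z forward; pixel columns grow to the right and rows downward; lengths in m; the calibration is good to about 2 mm. A picture is of the moment at which its call begins: read the wrist's pose just before it.
- env.job_done(): hands the job in; it is judged then, once.
The state is a dict: "time_s": time; "q": joint angles; "dq": joint speeds; "joint_efforts": joint torques, N m; "tool_pos": TCP position; "tcp_rot": TCP orientation; "contact_force": force on the tool from outside, world axes, zero at the start; "wrist_torque": the same for the moment, N m; "grip_width": finger opening in m; "finger_force": force on a finger pad.
Only numpy, scipy, OpenCV 4.12 (cv2) and the standard library are available. Lean on these libraries where they do the work, as an engineer would, in place of code of your own. Each camera call takes 0.05 s, during which the arm holds its last target. There are 200 camera calls.

TASK

Load the steel die plate into the loading station: with the fingertips press the plate down hard on its ribbed rear part, behind the thumb ridge, and keep it pressed while you slide it forward, so that its nose passes under the bridge and the drag spring, until it is fully home against the end stop and the sprung lifter plate has popped back up behind it. Only press and push the plate, never lift or carry it; leave the caps, marker and blade box round the station where they are, and finish clear of everything.

Things in the scene. Friction and masses are not known exactly. Their poses are not given: they have to be found in the camera images.
- station: Loading station fixed to the bench: grey base 306 x 112 mm, channel 72 mm wide between two rails (tops 41 mm above the bench). Origin: centre of its underside; +x = loading direction (forward), z up. Channel floor: black sprung lifter plate at x -149 to -24 mm, then solid (greased), 24 mm above the bench. End stop face at x 136.5 mm.
- bridge (a point): Middle of the dark steel bridge's underside, 37 mm above the bench, 49.5 mm ahead of the station's origin; the bridge is 18 mm long along x, bolt heads to 52 mm high. The drag spring, a 40 mm wide steel leaf, slants forward and down from it (3 to 6 N lift its tip). With the lifter up the plate's nose strikes the bridge; pressed fully down it passes with 2 to 3 mm to spare.
- die_plate: Loose steel plate 156 x 70 x 10 mm, 0.25 kg, in the channel on the lifter, front edge round. Origin: centre of its underside, 35 mm above the bench at the start, 24 to 24.5 mm when pressed down; +x to its nose, along the station's +x. A thumb ridge, 50 mm wide, stands across it at x -32 to -22 mm, 24 mm above the underside. It starts 100 to 123 mm short of home; 1 mm side play.
- press_spot (a point): Point on the die plate's top face, middle of the ribbed flat where it is pressed (the flat is x -78 to -32 mm of the plate, 10 mm above its underside): 55 mm behind the plate's origin, 23 mm behind the ridge's rear face, which takes the forward push. Moves with the plate.
- home (a point): Fixed point of the station: where the die plate's origin (centre of its underside) is when the plate is fully home against the end stop; 58.5 mm ahead of the station's origin, 24 mm above the bench.
- lifter (a joint): How far the sprung lifter plate (125 x 69 mm, rear channel floor) is pressed down: 0 = up (top 35 mm above the bench), 0.0105 m = down on a hard stop (24.5 mm). Spring 6 N at the top, 10 N at the bottom; the plate's weight helps by 2 to 3 N. It pops up once the plate has left it, in the last 4 mm before home.
- cap_a: Bystander: red moulded cap, 44 mm wide, 39 mm high, left of the station. Origin: centre of its underside.
- cap_b: Bystander: red moulded cap, 44 mm wide, 39 mm high, right of the station. Origin: centre of its underside.
- blade_box: Bystander: small yellow blade box, 26 x 66 x 14 mm, right of the station. Origin: centre of its underside.
- marker: Bystander: marker pen, 134 mm long, 16 mm high, lying left of the station. Origin: centre of its underside.

How it is judged (in metres and radians):
On the way:
1. the plate is pressed down by the fingers with its nose under the bridge (lifter at least 7 mm down, fingers on the plate with over 4 N) (x of die_plate in the frame of station between -0.033 and 0.05 m and value of joint lifter above 0.007 m and contact force between the fingers and die_plate above 4 N), for 0.1 s.
At the end, for the whole second after the job is handed in: The die plate lies flat (within 3 degrees, underside less than 27.5 mm above the bench) within 6 mm of home under the bridge and drag spring, at rest, and the lifter is up again (less than 1.5 mm down) (horizontal distance between die_plate and home below 0.006 m and height (world z) of die_plate below 0.0275 m and angle between die_plate's own z axis and vertical below 0.05 rad and value of joint lifter below 0.0015 m and linear speed of die_plate below 0.01 m/s); the robot touches nothing.
It fails at once if the die plate is lifted or tipped up (height (world z) of die_plate above 0.05 m or angle between die_plate's own z axis and vertical above 0.3 rad).
It fails at once if the bystander cap_a is shifted more than 20 mm (distance of cap_a from where it was at the start of the episode above 0.02 m).
It fails at once if the bystander cap_b is shifted more than 20 mm (distance of cap_b from where it was at the start of the episode above 0.02 m).
It fails at once if the bystander blade_box is shifted more than 20 mm (distance of blade_box from where it was at the start of the episode above 0.02 m).
It fails at once if the bystander marker is shifted more than 20 mm (distance of marker from where it was at the start of the episode above 0.02 m).
It also fails if it takes over 32 s, if anything falls off the work surface, if the arm or the gripper's body presses on something with over 40 N, if the wrist force passes 120 N, or if a joint passes its speed limit or range.

## Working session

There is one attempt and no reset: what is moved stays moved. The work goes in short steps, Python scripts to look and compute and a tool call to move; the robot and the scene stay as the last step left them, time stands still between calls to the robot, and variables do not carry over. Pictures are saved under pics/ and viewed, at most 10 in all, crops included, and the job is handed in when it is done.

Besides the shell and the picture viewer there is one more tool, called after "Call:" by a JSON object that holds its "fn" and its "kwargs". move_arm: Moves the arm, as the interface text tells. Shifts and turns lie within -1 to 1; 1 stands for 0.04 m of shift or 4 degrees of turn. Its arguments: {"type":"object","properties":{"commands":{"type":"array"},"squeeze":{"type":"number"}},"required":["commands"]}

```bash
mkdir -p pics; python3 - <<'E'
from rig import env
import cv2,numpy as np
o=env.observe();print({k:np.round(v,3) for k,v in o.items()})
for n in("top","scene"):
    f=env.grab_frame(n);cv2.imwrite(f"pics/{n}0.png",f["frame"])
    np.savez(f"{n}0.npz",**f);print(n,np.round(f["pose"],3).tolist(),f["intrinsics"].tolist())
E
```

```text
{'time_s': np.float64(0.0), 'q': array([-5.3709e+01,  2.2091e+01,  3.8000e-01, -2.8000e-02, -6.8410e+01,
       -1.4816e+01]), 'dq': array([-0.036,  0.018,  0.114,  0.017,  0.041,  0.033]), 'joint_efforts': array([-0.0000e+00, -3.9228e+01,  1.8840e+01,  4.1860e+00, -5.0000e-03,
        0.0000e+00]), 'tool_pos': array([ 0.229, -0.581,  0.241]), 'tcp_rot': array([ 1.79876e+02, -6.00000e-03, -1.58536e+02]), 'contact_force': array([-0.087,  0.059,  0.095]), 'wrist_torque': array([-0.052, -0.001, -0.025]), 'finger_force': np.float64(0.0), 'grip_width': np.float64(0.086)}
top [[0.025, -0.998, 0.066, 0.458], [-0.999, -0.023, 0.022, -0.373], [-0.021, -0.066, -0.998, 0.914], [0.0, 0.0, 0.0, 1.0]] [[510.0764148238586, 0.0, 324.02467143002434], [0.0, 510.0764148238586, 240.9389650845886], [0.0, 0.0, 1.0]]
scene [[0.507, -0.38, 0.773, -0.148], [-0.862, -0.227, 0.453, -0.746], [0.003, -0.896, -0.443, 0.464], [0.0, 0.0, 0.0, 1.0]] [[530.0050204058871, 0.0, 314.6445576406605], [0.0, 530.0050204058871, 245.47412758843035], [0.0, 0.0, 1.0]]
```

View pics/top0.png

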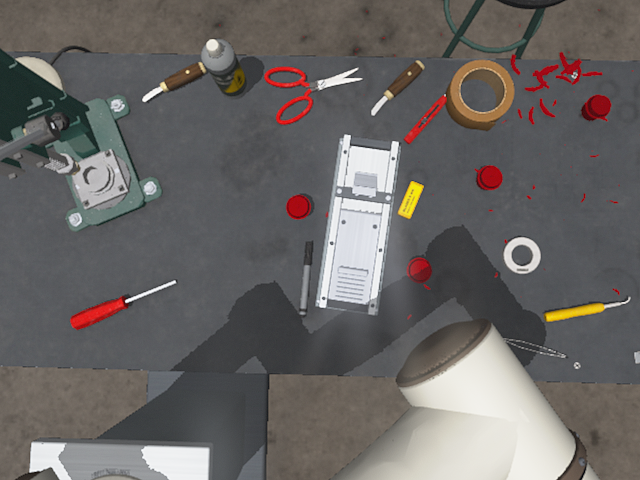

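View pics/scene0.png

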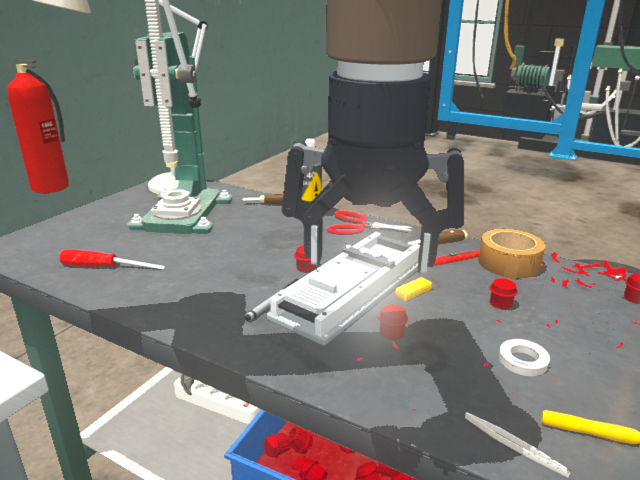

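```bash
cat >h.py <<'E'
import numpy as np,cv2
def cloud(f):
    d=f["depth"];K=f["intrinsics"];v,u=np.indices(d.shape)
    P=np.stack([(u-K[0,2])/K[0,0]*d,(v-K[1,2])/K[1,1]*d,d],-1)
    return P@f["pose"][:3,:3].T+f["pose"][:3,3]
def pix(f,u,v,z):
    K=f["intrinsics"];r=f["pose"][:3,:3]@np.array([(u-K[0,2])/K[0,0],(v-K[1,2])/K[1,1],1]);t=f["pose"][:3,3]
    return t+r*(z-t[2])/r[2]
E
python3 - <<'E'
from h import *
f=np.load("top0.npz");W=cloud(f);z=W[...,2]
print("bench z",np.median(z[330:350,200:250]),np.median(z[240:260,240:280]))
m=((z>.018)&(z<.07)).astype(np.uint8);m[:,:305]=0;m[:,410:]=0;m[:125]=0;m[325:]=0
n,l,s,c=cv2.connectedComponentsWithStats(m);i=1+np.argmax(s[1:,4]);print(s[i])
P=W[l==i];r=cv2.minAreaRect((P[:,:2]*1000).astype(np.float32));print(r,cv2.boxPoints(r))
for (u,v) in [(317,307),(379,315),(343,136),(400,142)]: print(pix(f,u,v,.0),pix(f,u,v,.041))
c=cv2.resize(f["frame"][125:325,300:420],None,fx=3,fy=3,interpolation=cv2.INTER_CUBIC);cv2.imwrite("pics/crop.png",c)
# height profile along the mid-line
a=np.array([363,135.]);b=np.array([347,312.])
for t in np.linspace(0,1,60):
    u,v=(a+t*(b-a)).round().astype(int);print(u,v,np.round(W[v,u]*1000,1),end=";")
E
```

```text
bench z 0.0004646864358342495 0.0004332563187586791
[ 320  134   79  181 9614]
((547.96630859375, -415.9674072265625), (100.32427978515625, 302.0419006347656), 83.05949401855469) [[ 391.99048 -447.5128 ]
 [ 691.8191  -484.01114]
 [ 703.94214 -384.42203]
 [ 404.11353 -347.92368]]
[ 0.39994025 -0.34343166  0.        ] [ 0.40253749 -0.34477197  0.041     ]
[ 0.38868973 -0.45392424  0.        ] [ 0.3917914  -0.45031057  0.041     ]
[ 0.71041947 -0.38285073  0.        ] [ 0.69909622 -0.38242367  0.041     ]
[ 0.70132519 -0.48647359  0.        ] [ 0.69040969 -0.48140055  0.041     ]
363 135 [ 712.1 -419.     3.2];363 138 [ 696.5 -417.3   40.1];362 141 [ 691.2 -415.6   39.9];362 144 [ 686.5 -415.9   37.7];362 147 [ 684.7 -416.6   23.9];362 150 [ 678.6 -416.6   26.7];361 153 [ 674.1 -415.1   23. ];361 156 [ 668.5 -415.2   23.8];361 159 [ 662.9 -415.2   25.1];361 162 [ 657.1 -415.3   26.9];360 165 [ 651.4 -413.5   28.4];360 168 [ 457.9 -373.3  914.5];360 171 [ 640.3 -413.7   30.5];359 174 [ 634.4 -411.9   33.2];359 177 [ 628.4 -411.8   36.9];359 180 [ 622.4 -411.8   41.2];359 183 [ 615.9 -411
[... 644 characters left out ...]
.6 -403.6   47.2];353 249 [ 502.6 -403.8   45.1];352 252 [ 497.4 -402.1   46.6];352 255 [ 492.3 -402.3   45.4];352 258 [ 487.1 -402.3   47.4];352 261 [ 482.1 -402.5   44.2];351 264 [ 476.9 -400.8   49.9];351 267 [ 471.9 -401.    45.5];351 270 [ 466.6 -400.6   61.3];351 273 [ 461.6 -400.7   60.3];350 276 [ 456.6 -399.6   46.1];350 279 [ 451.5 -399.7   46.1];350 282 [ 446.4 -399.9   43. ];349 285 [ 441.4 -398.2   48.4];349 288 [ 436.3 -398.3   46.6];349 291 [ 431.1 -398.5   43.1];349 294 [ 426.1 -398.6   44.5];348 297 [ 420.9 -397.1   42.2];348 300 [ 416.  -397.1   46.7];348 303 [ 410.4 -397.5   35.2];348 306 [ 405.2 -397.6   34.7];347 309 [ 398.7 -396.6   13.5];347 312 [ 392.5 -397.     0.5];
```

View pics/crop.png

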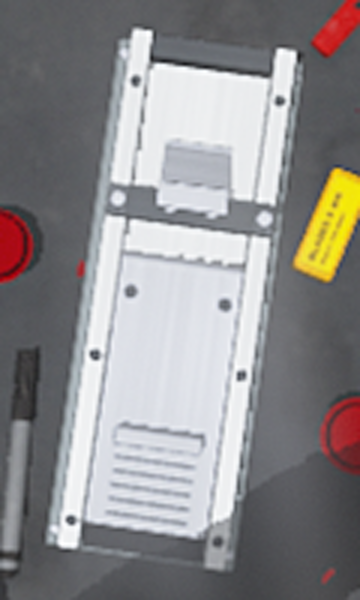

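The station's axis points at about -7° yaw, with its origin near (0.548, -0.416). The ridge is at crop pixel (158,437) and world x of about 0.464, so the press spot is near (0.437, -0.4025) and the plate is about 115 mm short of home. I'll turn and close the gripper, then move above the spot.

Call:
{"fn": "move_arm", "kwargs": {"commands": [{"wz": 0.71,"claw": -1},{"wz": 0.71,"claw": -1},{"wz": 0.71,"claw": -1},{"wz": 0.71,"claw": -1},{"wz": 0.71,"claw": -1},{"wz": 0.71,"claw": -1},{"wz": 0.71,"claw": -1},{"wz": 0.71,"claw": -1},{"wz": 0.71,"claw": -1},{"wz": 0.71,"claw": -1}]}}

```text
schema error: expected keys dx, dy, dz, wx, wy, wz, claw
```

Call:
{"fn": "move_arm", "kwargs": {"commands": [{"dx": -0.46,"dy": 0.5,"claw": -1},{"dx": -0.46,"dy": 0.5,"claw": -1},{"dx": -0.46,"dy": 0.5,"claw": -1},{"dx": -0.46,"dy": 0.5,"claw": -1},{"dx": -0.46,"dy": 0.5,"claw": -1},{"dx": -0.46,"dy": 0.5,"claw": -1},{"dx": -0.46,"dy": 0.5,"claw": -1},{"dx": -0.46,"dy": 0.5,"claw": -1},{"dx": -0.46,"dy": 0.5,"claw": -1},{"dx": -0.46,"dy": 0.5,"claw": -1}]}}

```text
schema error: expected keys dx, dy, dz, wx, wy, wz, claw
```

Call:
{"fn": "move_arm", "kwargs": {"commands": [{"dz": 0.35,"claw": -1},{"dz": 0.35,"claw": -1},{"dz": 0.35,"claw": -1},{"dz": 0.35,"claw": -1},{"dz": 0.35,"claw": -1},{"dz": 0.35,"claw": -1},{"dz": 0.35,"claw": -1},{"claw": -1},{"claw": -1}]}}

```text
schema error: expected keys dx, dy, dz, wx, wy, wz, claw
```

```bash
python3 - <<'E'
from rig import env
import cv2,numpy as np
f=env.grab_frame("wrist");cv2.imwrite("pics/w1.png",f["frame"])
f=env.grab_frame("scene");cv2.imwrite("pics/s1.png",cv2.resize(f["frame"][160:360,220:460],None,fx=3,fy=3))
E
```

```text
(no output)
```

View pics/w1.png

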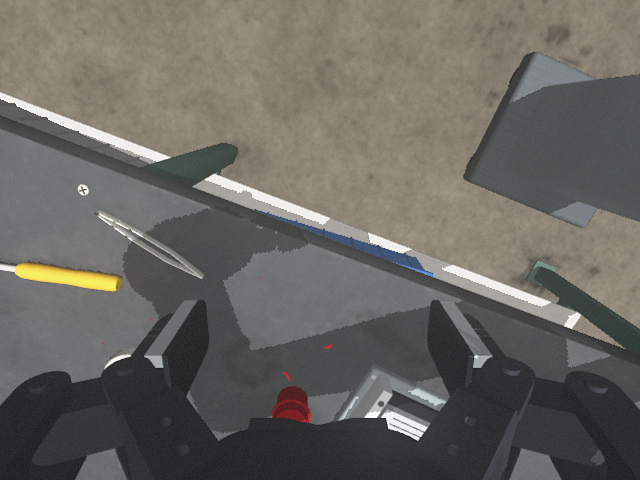

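View pics/s1.png

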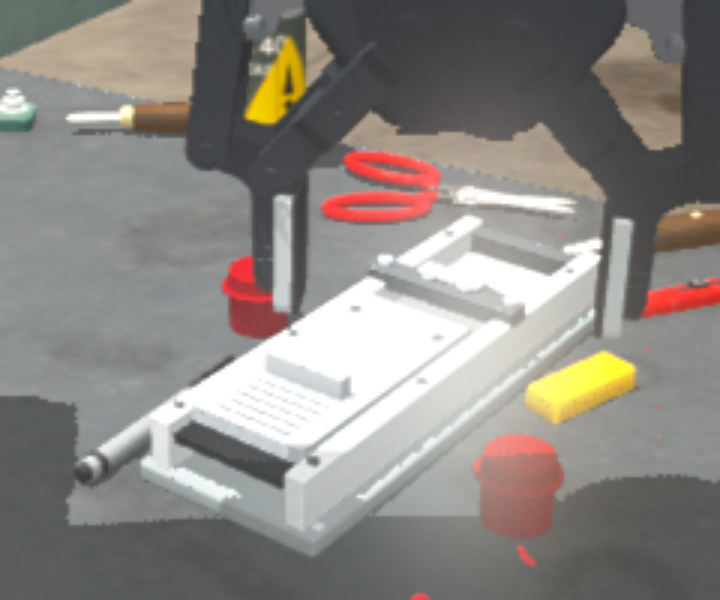

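Nothing moved, because every row needs all seven keys. The pictures still show the start pose: in the scene crop the ridge is at (308,376) and the ribs are behind it. I'll resend the moves with all keys.

Call:
{"fn": "move_arm", "kwargs": {"commands": [{"dx": 0,"dy": 0,"dz": 0,"wx": 0,"wy": 0,"wz": 0.71,"claw": -1},{"dx": 0,"dy": 0,"dz": 0,"wx": 0,"wy": 0,"wz": 0.71,"claw": -1},{"dx": 0,"dy": 0,"dz": 0,"wx": 0,"wy": 0,"wz": 0.71,"claw": -1},{"dx": 0,"dy": 0,"dz": 0,"wx": 0,"wy": 0,"wz": 0.71,"claw": -1},{"dx": 0,"dy": 0,"dz": 0,"wx": 0,"wy": 0,"wz": 0.71,"claw": -1},{"dx": 0,"dy": 0,"dz": 0,"wx": 0,"wy": 0,"wz": 0.71,"claw": -1},{"dx": 0,"dy": 0,"dz": 0,"wx": 0,"wy": 0,"wz": 0.71,"claw": -1},{"dx": 0,"dy": 0,"dz": 0,"wx": 0,"wy": 0,"wz": 0.71,"claw": -1},{"dx": 0,"dy": 0,"dz": 0,"wx": 0,"wy": 0,"wz": 0.71,"claw": -1},{"dx": 0,"dy": 0,"dz": 0,"wx": 0,"wy": 0,"wz": 0.71,"claw": -1}]}}

```text
time_s: 1.2
tool_pos: [0.2287, -0.5814, 0.242]
tcp_rot: [180.0, -0.0, 173.0]
contact_force: [-0.5, -0.6, 0.8]
grip_width: -0.0002
finger_force: 0.0
```

Call:
{"fn": "move_arm", "kwargs": {"commands": [{"dx": -0.46,"dy": 0.5,"dz": 0,"wx": 0,"wy": 0,"wz": 0,"claw": -1},{"dx": -0.46,"dy": 0.5,"dz": 0,"wx": 0,"wy": 0,"wz": 0,"claw": -1},{"dx": -0.46,"dy": 0.5,"dz": 0,"wx": 0,"wy": 0,"wz": 0,"claw": -1},{"dx": -0.46,"dy": 0.5,"dz": 0,"wx": 0,"wy": 0,"wz": 0,"claw": -1},{"dx": -0.46,"dy": 0.5,"dz": 0,"wx": 0,"wy": 0,"wz": 0,"claw": -1},{"dx": -0.46,"dy": 0.5,"dz": 0,"wx": 0,"wy": 0,"wz": 0,"claw": -1},{"dx": -0.46,"dy": 0.5,"dz": 0,"wx": 0,"wy": 0,"wz": 0,"claw": -1},{"dx": -0.46,"dy": 0.5,"dz": 0,"wx": 0,"wy": 0,"wz": 0,"claw": -1},{"dx": -0.46,"dy": 0.5,"dz": 0,"wx": 0,"wy": 0,"wz": 0,"claw": -1},{"dx": -0.46,"dy": 0.5,"dz": 0,"wx": 0,"wy": 0,"wz": 0,"claw": -1}]}}

```text
time_s: 2.2
tool_pos: [0.4363, -0.4043, 0.2422]
tcp_rot: [180.0, -0.0, 173.1]
contact_force: [-0.3, -1.4, 0.1]
grip_width: -0.0001
finger_force: 0.0
```

Call:
{"fn": "move_arm", "kwargs": {"commands": [{"dx": 0,"dy": 0,"dz": 0.4,"wx": 0,"wy": 0,"wz": 0,"claw": -1},{"dx": 0,"dy": 0,"dz": 0.4,"wx": 0,"wy": 0,"wz": 0,"claw": -1},{"dx": 0,"dy": 0,"dz": 0.4,"wx": 0,"wy": 0,"wz": 0,"claw": -1},{"dx": 0,"dy": 0,"dz": 0.4,"wx": 0,"wy": 0,"wz": 0,"claw": -1},{"dx": 0,"dy": 0,"dz": 0.4,"wx": 0,"wy": 0,"wz": 0,"claw": -1},{"dx": 0,"dy": 0,"dz": 0.4,"wx": 0,"wy": 0,"wz": 0,"claw": -1},{"dx": 0,"dy": 0,"dz": 0.4,"wx": 0,"wy": 0,"wz": 0,"claw": -1},{"dx": 0,"dy": 0,"dz": 0,"wx": 0,"wy": 0,"wz": 0,"claw": -1},{"dx": 0,"dy": 0,"dz": 0,"wx": 0,"wy": 0,"wz": 0,"claw": -1}]}}

```text
time_s: 3.1
tool_pos: [0.4357, -0.4054, 0.1304]
tcp_rot: [-180.0, -0.0, 173.1]
contact_force: [-0.0, 0.0, 0.5]
grip_width: 0.0001
finger_force: 0.0
```

```bash
python3 - <<'E'
from rig import env
import cv2,numpy as np
f=env.grab_frame("scene");cv2.imwrite("pics/s2.png",cv2.resize(f["frame"][160:360,220:460],None,fx=3,fy=3))
f=env.grab_frame("wrist");np.savez("w2.npz",**f);cv2.imwrite("pics/w2.png",f["frame"])
E
```

```text
(no output)
```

View pics/s2.png

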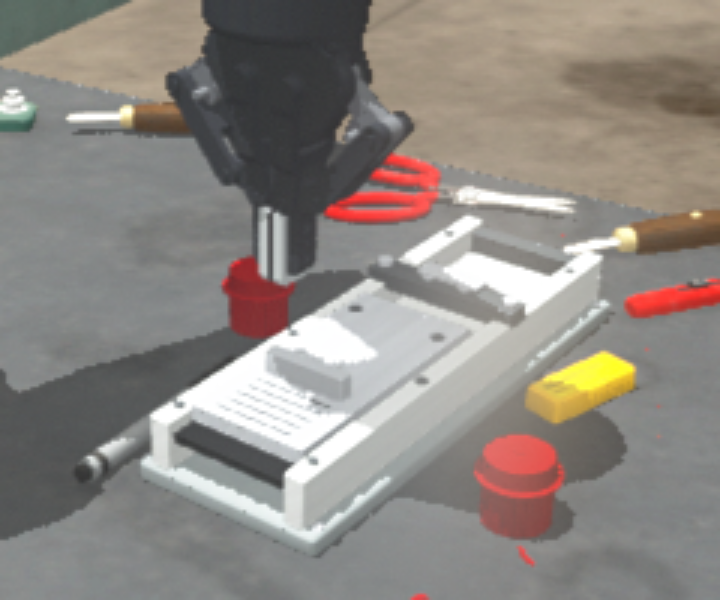

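The fingers hang above the ribbed flat, shut, with their tips at crop pixel (275,275), in line with the channel. Next I'll descend, touch, then press.

Call:
{"fn": "move_arm", "kwargs": {"commands": [{"dx": 0,"dy": 0.04,"dz": 0.4,"wx": 0,"wy": 0,"wz": 0,"claw": -1},{"dx": 0,"dy": 0.03,"dz": 0.4,"wx": 0,"wy": 0,"wz": 0,"claw": -1},{"dx": 0,"dy": 0,"dz": 0.4,"wx": 0,"wy": 0,"wz": 0,"claw": -1},{"dx": 0,"dy": 0,"dz": 0.3,"wx": 0,"wy": 0,"wz": 0,"claw": -1},{"dx": 0,"dy": 0,"dz": 0.1,"wx": 0,"wy": 0,"wz": 0,"claw": -1},{"dx": 0,"dy": 0,"dz": 0,"wx": 0,"wy": 0,"wz": 0,"claw": -1}]}}

```text
time_s: 3.8
tool_pos: [0.436, -0.4025, 0.0662]
tcp_rot: [-180.0, -0.0, 173.1]
contact_force: [-1.3, -0.6, -0.2]
grip_width: -0.0002
finger_force: 0.0
```

Call:
{"fn": "move_arm", "kwargs": {"commands": [{"dx": 0,"dy": 0,"dz": 0.1,"wx": 0,"wy": 0,"wz": 0,"claw": -1},{"dx": 0,"dy": 0,"dz": 0.1,"wx": 0,"wy": 0,"wz": 0,"claw": -1},{"dx": 0,"dy": 0,"dz": 0.1,"wx": 0,"wy": 0,"wz": 0,"claw": -1},{"dx": 0,"dy": 0,"dz": 0,"wx": 0,"wy": 0,"wz": 0,"claw": -1}]}}

```text
time_s: 4.2
tool_pos: [0.4362, -0.4026, 0.0545]
tcp_rot: [-180.0, 0.0, 173.1]
contact_force: [0.4, 1.0, 3.7]
grip_width: 0.0004
finger_force: 1.7
```

Call:
{"fn": "move_arm", "kwargs": {"commands": [{"dx": 0,"dy": 0,"dz": 0.08,"wx": 0,"wy": 0,"wz": 0,"claw": -1},{"dx": 0,"dy": 0,"dz": 0.08,"wx": 0,"wy": 0,"wz": 0,"claw": -1},{"dx": 0,"dy": 0,"dz": 0.08,"wx": 0,"wy": 0,"wz": 0,"claw": -1},{"dx": 0,"dy": 0,"dz": 0,"wx": 0,"wy": 0,"wz": 0,"claw": -1}]}}

```text
time_s: 4.6
tool_pos: [0.4363, -0.4027, 0.0456]
tcp_rot: [-180.0, 0.0, 173.1]
contact_force: [-0.8, -0.1, 6.3]
grip_width: -0.0001
finger_force: 3.2
```

Call:
{"fn": "move_arm", "kwargs": {"commands": [{"dx": 0,"dy": 0,"dz": 0.04,"wx": 0,"wy": 0,"wz": 0,"claw": -1},{"dx": 0,"dy": 0,"dz": 0,"wx": 0,"wy": 0,"wz": 0,"claw": -1},{"dx": 0,"dy": 0,"dz": 0,"wx": 0,"wy": 0,"wz": 0,"claw": -1}]}}

```text
time_s: 4.9
tool_pos: [0.4363, -0.4028, 0.0454]
tcp_rot: [-179.9, 0.1, 173.1]
contact_force: [-2.9, 4.0, 13.8]
grip_width: 0.0003
finger_force: 7.2
```

Call:
{"fn": "move_arm", "kwargs": {"commands": [{"dx": 0,"dy": 0,"dz": 0.05,"wx": 0,"wy": 0,"wz": 0,"claw": -1},{"dx": 0,"dy": 0,"dz": 0,"wx": 0,"wy": 0,"wz": 0,"claw": -1}]}}

```text
time_s: 5.1
tool_pos: [0.4363, -0.4028, 0.0452]
tcp_rot: [-179.9, 0.0, 173.2]
contact_force: [-5.5, 7.1, 25.0]
grip_width: -0.0
finger_force: 12.1
```

Call:
{"fn": "move_arm", "kwargs": {"commands": [{"dx": -0.1,"dy": 0,"dz": 0,"wx": 0,"wy": 0,"wz": 0,"claw": -1},{"dx": -0.1,"dy": 0,"dz": 0,"wx": 0,"wy": 0,"wz": 0,"claw": -1},{"dx": -0.1,"dy": 0,"dz": 0,"wx": 0,"wy": 0,"wz": 0,"claw": -1},{"dx": -0.1,"dy": 0,"dz": 0,"wx": 0,"wy": 0,"wz": 0,"claw": -1},{"dx": -0.1,"dy": 0,"dz": 0,"wx": 0,"wy": 0,"wz": 0,"claw": -1}]}}

```text
time_s: 5.6
tool_pos: [0.4538, -0.4057, 0.0453]
tcp_rot: [-179.9, -0.2, 173.1]
contact_force: [-10.9, 2.9, 25.0]
grip_width: -0.0002
finger_force: 12.7
```

Call:
{"fn": "move_arm", "kwargs": {"commands": [{"dx": -0.1,"dy": 0,"dz": 0,"wx": 0,"wy": 0,"wz": 0,"claw": -1},{"dx": -0.1,"dy": 0,"dz": 0,"wx": 0,"wy": 0,"wz": 0,"claw": -1},{"dx": -0.1,"dy": 0,"dz": 0,"wx": 0,"wy": 0,"wz": 0,"claw": -1},{"dx": -0.1,"dy": 0,"dz": 0,"wx": 0,"wy": 0,"wz": 0,"claw": -1},{"dx": -0.1,"dy": 0,"dz": 0,"wx": 0,"wy": 0,"wz": 0,"claw": -1}]}}

```text
time_s: 6.1
tool_pos: [0.4735, -0.4081, 0.0454]
tcp_rot: [-179.9, -0.2, 173.1]
contact_force: [-10.5, 3.2, 24.4]
grip_width: -0.0001
finger_force: 12.3
```

```bash
python3 - <<'E'
from rig import env
import cv2,numpy as np
f=env.grab_frame("scene");cv2.imwrite("pics/s3.png",cv2.resize(f["frame"][160:360,220:460],None,fx=3,fy=3))
E
```

```text
(no output)
```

View pics/s3.png

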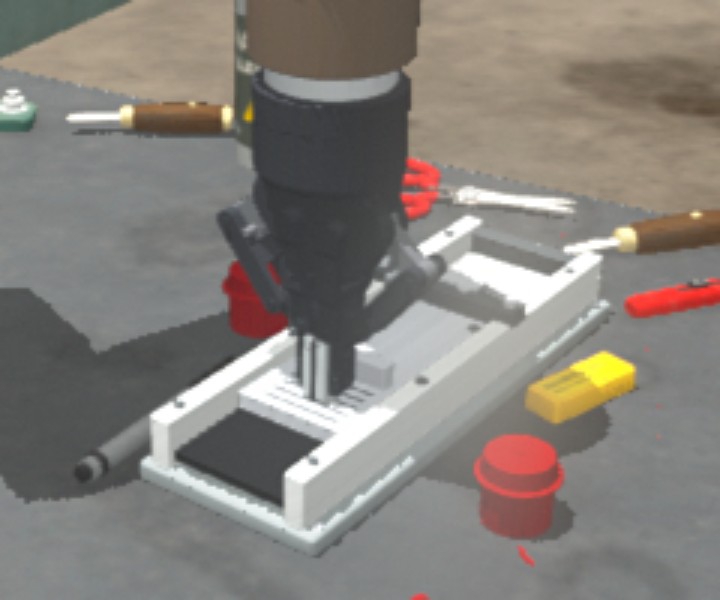

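The plate is down and moving with the fingers: more of the black lifter shows behind its rear edge near (280,420), and the ridge is close ahead of the fingertips at (375,370). I'll keep sliding.

Call:
{"fn": "move_arm", "kwargs": {"commands": [{"dx": -0.1,"dy": 0,"dz": 0,"wx": 0,"wy": 0,"wz": 0,"claw": -1},{"dx": -0.1,"dy": 0,"dz": 0,"wx": 0,"wy": 0,"wz": 0,"claw": -1},{"dx": -0.1,"dy": 0,"dz": 0,"wx": 0,"wy": 0,"wz": 0,"claw": -1},{"dx": -0.1,"dy": 0,"dz": 0,"wx": 0,"wy": 0,"wz": 0,"claw": -1},{"dx": -0.1,"dy": 0,"dz": 0,"wx": 0,"wy": 0,"wz": 0,"claw": -1}]}}

```text
time_s: 6.65
tool_pos: [0.4935, -0.4106, 0.0454]
tcp_rot: [-179.9, -0.2, 173.1]
contact_force: [-9.7, 2.6, 23.9]
grip_width: 0.0
finger_force: 11.8
```

Call:
{"fn": "move_arm", "kwargs": {"commands": [{"dx": -0.1,"dy": 0,"dz": 0,"wx": 0,"wy": 0,"wz": 0,"claw": -1},{"dx": -0.1,"dy": 0,"dz": 0,"wx": 0,"wy": 0,"wz": 0,"claw": -1},{"dx": -0.1,"dy": 0,"dz": 0,"wx": 0,"wy": 0,"wz": 0,"claw": -1},{"dx": -0.1,"dy": 0,"dz": 0,"wx": 0,"wy": 0,"wz": 0,"claw": -1},{"dx": -0.1,"dy": 0,"dz": 0,"wx": 0,"wy": 0,"wz": 0,"claw": -1}]}}

```text
time_s: 7.15
tool_pos: [0.5098, -0.4125, 0.0454]
tcp_rot: [180.0, -0.7, 173.1]
contact_force: [-15.4, 3.4, 27.5]
grip_width: -0.0
finger_force: 13.6
```

Call:
{"fn": "move_arm", "kwargs": {"commands": [{"dx": -0.1,"dy": 0,"dz": 0,"wx": 0,"wy": 0,"wz": 0,"claw": -1},{"dx": -0.1,"dy": 0,"dz": 0,"wx": 0,"wy": 0,"wz": 0,"claw": -1},{"dx": -0.1,"dy": 0,"dz": 0,"wx": 0,"wy": 0,"wz": 0,"claw": -1},{"dx": 0,"dy": 0,"dz": 0,"wx": 0,"wy": 0,"wz": 0,"claw": -1}]}}

```text
time_s: 7.55
tool_pos: [0.5236, -0.4142, 0.0454]
tcp_rot: [-180.0, -0.4, 173.1]
contact_force: [-12.4, 2.2, 24.4]
grip_width: -0.0
finger_force: 12.2
```

Call:
{"fn": "move_arm", "kwargs": {"commands": [{"dx": -0.1,"dy": 0,"dz": 0,"wx": 0,"wy": 0,"wz": 0,"claw": -1},{"dx": -0.1,"dy": 0,"dz": 0,"wx": 0,"wy": 0,"wz": 0,"claw": -1},{"dx": -0.1,"dy": 0,"dz": 0,"wx": 0,"wy": 0,"wz": 0,"claw": -1},{"dx": -0.1,"dy": 0,"dz": 0,"wx": 0,"wy": 0,"wz": 0,"claw": -1},{"dx": 0,"dy": 0,"dz": 0,"wx": 0,"wy": 0,"wz": 0,"claw": -1}]}}

```text
time_s: 8.05
tool_pos: [0.5395, -0.4162, 0.0454]
tcp_rot: [-180.0, -0.4, 173.1]
contact_force: [-12.7, 2.3, 24.6]
grip_width: -0.0
finger_force: 11.7
```

Call:
{"fn": "move_arm", "kwargs": {"commands": [{"dx": -0.1,"dy": 0,"dz": 0,"wx": 0,"wy": 0,"wz": 0,"claw": -1},{"dx": -0.1,"dy": 0,"dz": 0,"wx": 0,"wy": 0,"wz": 0,"claw": -1},{"dx": 0,"dy": 0,"dz": 0,"wx": 0,"wy": 0,"wz": 0,"claw": -1}]}}

```text
time_s: 8.35
tool_pos: [0.5479, -0.4172, 0.045]
tcp_rot: [-179.9, -0.4, 173.1]
contact_force: [-12.7, 1.7, 21.7]
grip_width: -0.0001
finger_force: 10.6
```

```bash
python3 - <<'E'
from rig import env
import cv2,numpy as np
f=env.grab_frame("scene");cv2.imwrite("pics/s4.png",cv2.resize(f["frame"][200:340,260:440],None,fx=4,fy=4))
E
```

```text
(no output)
```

View pics/s4.png

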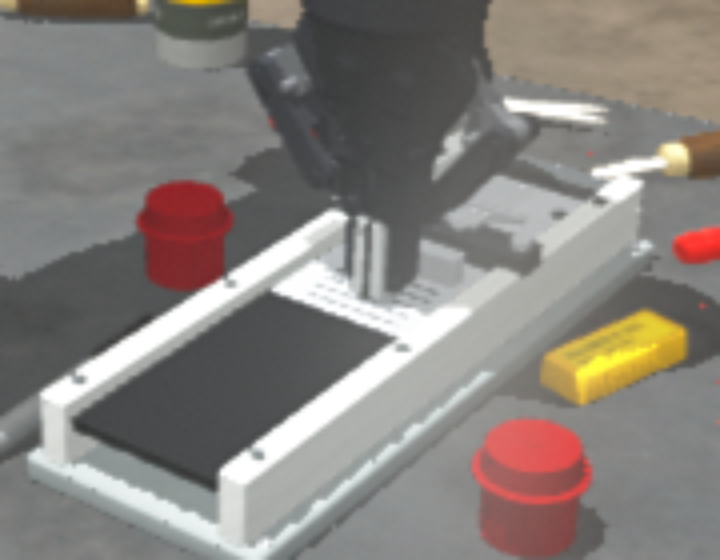

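The plate is almost home: its rear edge runs from (280,290) to (390,330), with the lifter still down. I'll keep pushing in small steps until it meets resistance.

Call:
{"fn": "move_arm", "kwargs": {"commands": [{"dx": -0.05,"dy": 0,"dz": 0,"wx": 0,"wy": 0,"wz": 0,"claw": -1},{"dx": -0.05,"dy": 0,"dz": 0,"wx": 0,"wy": 0,"wz": 0,"claw": -1},{"dx": 0,"dy": 0,"dz": 0,"wx": 0,"wy": 0,"wz": 0,"claw": -1}]}}

```text
time_s: 8.7
tool_pos: [0.5513, -0.4177, 0.0451]
tcp_rot: [-180.0, -0.4, 173.1]
contact_force: [-12.9, 3.0, 21.6]
grip_width: 0.0002
finger_force: 10.8
```

Call:
{"fn": "move_arm", "kwargs": {"commands": [{"dx": -0.05,"dy": 0,"dz": 0,"wx": 0,"wy": 0,"wz": 0,"claw": -1},{"dx": -0.05,"dy": 0,"dz": 0,"wx": 0,"wy": 0,"wz": 0,"claw": -1},{"dx": 0,"dy": 0,"dz": 0,"wx": 0,"wy": 0,"wz": 0,"claw": -1}]}}

```text
time_s: 9.0
tool_pos: [0.5515, -0.4177, 0.045]
tcp_rot: [179.9, -0.9, 173.1]
contact_force: [-20.1, 3.0, 26.5]
grip_width: -0.0003
finger_force: 13.2
```

Call:
{"fn": "move_arm", "kwargs": {"commands": [{"dx": -0.08,"dy": 0,"dz": 0,"wx": 0,"wy": 0,"wz": 0,"claw": -1},{"dx": 0,"dy": 0,"dz": 0,"wx": 0,"wy": 0,"wz": 0,"claw": -1}]}}

```text
time_s: 9.2
tool_pos: [0.5575, -0.4186, 0.045]
tcp_rot: [-180.0, -0.6, 173.1]
contact_force: [-13.9, 1.5, 22.5]
grip_width: -0.0
finger_force: 11.2
```

```bash
python3 - <<'E'
from rig import env
from h import *
f=env.grab_frame("scene");W=cloud(f).reshape(-1,3);W=W[f["depth"].ravel()>0]
f0=np.load("scene0.npz")
d=np.array([.9927,-.1208]);n=np.array([.1208,.9927]);o=np.array([.548,-.416])
s=(W[:,:2]-o)@d;t=(W[:,:2]-o)@n
for a in range(-148,20,6):
    m=(s>a/1e3)&(s<(a+6)/1e3)&(abs(t)<.028)&(W[:,2]<.06)&(W[:,2]>.01)
    if m.sum():print(a,m.sum(),round(1e3*np.median(W[m,2]),1),end="; ")
E
```

```text
-148 168 23.9; -142 165 33.7; -136 139 34.4; -130 85 35.3; -124 79 35.3; -118 73 35.1; -112 78 35.1; -106 72 35.3; -100 73 35.3; -94 72 35.0; -88 74 35.3; -82 69 35.2; -76 74 35.3; -70 65 35.1; -64 71 35.3; -58 68 35.2; -52 61 35.3; -46 69 35.3; -40 58 35.2; -34 62 35.2; -28 28 34.3; -22 76 33.8; -16 58 34.1; -10 60 34.5; -4 177 42.9; 2 92 42.3; 8 51 34.7; 14 37 34.6;
```

The lifter is up (35.2 mm). I'll push until the fingers are hard against the ridge, to make sure the plate is home.

Call:
{"fn": "move_arm", "kwargs": {"commands": [{"dx": -0.08,"dy": 0,"dz": 0,"wx": 0,"wy": 0,"wz": 0,"claw": -1},{"dx": -0.08,"dy": 0,"dz": 0,"wx": 0,"wy": 0,"wz": 0,"claw": -1},{"dx": 0,"dy": 0,"dz": 0,"wx": 0,"wy": 0,"wz": 0,"claw": -1}]}}

```text
time_s: 9.55
tool_pos: [0.5619, -0.4192, 0.0451]
tcp_rot: [180.0, -0.8, 173.1]
contact_force: [-18.9, 3.0, 25.3]
grip_width: 0.0001
finger_force: 15.7
```

Call:
{"fn": "move_arm", "kwargs": {"commands": [{"dx": -0.05,"dy": 0,"dz": 0,"wx": 0,"wy": 0,"wz": 0,"claw": -1},{"dx": 0,"dy": 0,"dz": 0,"wx": 0,"wy": 0,"wz": 0,"claw": -1}]}}

```text
time_s: 9.75
tool_pos: [0.5619, -0.4192, 0.0451]
tcp_rot: [179.9, -1.1, 173.0]
contact_force: [-22.2, 2.8, 27.7]
grip_width: -0.0006
finger_force: 17.6
```

It stopped firmly at 0.562, which is where the fingers should be with the plate home and its ridge against them. I'll unload, back off and retreat.

Call:
{"fn": "move_arm", "kwargs": {"commands": [{"dx": 0.06,"dy": 0,"dz": -0.06,"wx": 0,"wy": 0,"wz": 0,"claw": -1},{"dx": 0.06,"dy": 0,"dz": -0.1,"wx": 0,"wy": 0,"wz": 0,"claw": -1},{"dx": 0.1,"dy": 0,"dz": -0.1,"wx": 0,"wy": 0,"wz": 0,"claw": -1},{"dx": 0.1,"dy": 0,"dz": -0.2,"wx": 0,"wy": 0,"wz": 0,"claw": -1},{"dx": 0.1,"dy": 0,"dz": -0.5,"wx": 0,"wy": 0,"wz": 0,"claw": -1},{"dx": 0.3,"dy": 0,"dz": -0.8,"wx": 0,"wy": 0,"wz": 0,"claw": -1},{"dx": 0.6,"dy": 0,"dz": -0.8,"wx": 0,"wy": 0,"wz": 0,"claw": -1},{"dx": 0.8,"dy": 0,"dz": -0.8,"wx": 0,"wy": 0,"wz": 0,"claw": -1},{"dx": 0.8,"dy": 0,"dz": -0.8,"wx": 0,"wy": 0,"wz": 0,"claw": -1},{"dx": 0,"dy": 0,"dz": 0,"wx": 0,"wy": 0,"wz": 0,"claw": -1}]}}

```text
time_s: 10.75
tool_pos: [0.4542, -0.4058, 0.2142]
tcp_rot: [-179.7, 0.6, 173.1]
contact_force: [0.6, -0.7, 1.3]
grip_width: 0.0002
finger_force: 0.0
```

Call:
{"fn": "move_arm", "kwargs": {"commands": [{"dx": 0,"dy": -0.9,"dz": 0,"wx": 0,"wy": 0,"wz": 0,"claw": -1},{"dx": 0,"dy": -0.9,"dz": 0,"wx": 0,"wy": 0,"wz": 0,"claw": -1},{"dx": 0,"dy": -0.9,"dz": 0,"wx": 0,"wy": 0,"wz": 0,"claw": -1},{"dx": 0,"dy": -0.9,"dz": 0,"wx": 0,"wy": 0,"wz": 0,"claw": -1},{"dx": 0,"dy": 0,"dz": 0,"wx": 0,"wy": 0,"wz": 0,"claw": -1},{"dx": 0,"dy": 0,"dz": 0,"wx": 0,"wy": 0,"wz": 0,"claw": -1}]}}

```text
time_s: 11.35
tool_pos: [0.4373, -0.548, 0.2064]
tcp_rot: [180.0, -0.0, 173.0]
contact_force: [-0.3, -0.1, -0.4]
grip_width: -0.0
finger_force: 0.0
```

```bash
python3 - <<'E'
from rig import env
from h import *
f=env.grab_frame("top");cv2.imwrite("pics/top5.png",cv2.resize(f["frame"][125:325,290:440],None,fx=3,fy=3,interpolation=cv2.INTER_CUBIC))
W=cloud(f).reshape(-1,3)
d=np.array([.9927,-.1208]);n=np.array([.1208,.9927]);o=np.array([.548,-.416])
s=(W[:,:2]-o)@d;t=(W[:,:2]-o)@n
for a in range(-36,152,4):
    m=(s>a/1e3)&(s<(a+4)/1e3)&(abs(t)<.018)&(W[:,2]<.07)
    if m.sum():print(a,m.sum(),round(1e3*np.median(W[m,2]),1),end="; ")
E
```

```text
(no output)
```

View pics/top5.png

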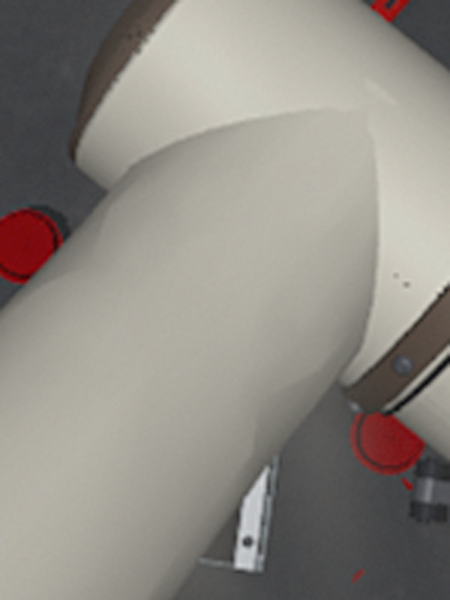

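The arm hides the station from the top camera; both caps are still at their spots, (25,245) and (385,440). I'll retreat to near the start pose and look again.

Call:
{"fn": "move_arm", "kwargs": {"commands": [{"dx": 0.6,"dy": -0.2,"dz": 0,"wx": 0,"wy": 0,"wz": 0,"claw": -1},{"dx": 0.6,"dy": -0.2,"dz": 0,"wx": 0,"wy": 0,"wz": 0,"claw": -1},{"dx": 0.6,"dy": -0.2,"dz": 0,"wx": 0,"wy": 0,"wz": 0,"claw": -1},{"dx": 0.6,"dy": -0.2,"dz": 0,"wx": 0,"wy": 0,"wz": 0,"claw": -1},{"dx": 0.6,"dy": -0.2,"dz": 0,"wx": 0,"wy": 0,"wz": 0,"claw": -1},{"dx": 0.6,"dy": -0.2,"dz": 0,"wx": 0,"wy": 0,"wz": 0,"claw": -1},{"dx": 0.6,"dy": -0.2,"dz": 0,"wx": 0,"wy": 0,"wz": 0,"claw": -1},{"dx": 0.6,"dy": -0.2,"dz": 0,"wx": 0,"wy": 0,"wz": 0,"claw": -1},{"dx": 0,"dy": 0,"dz": 0,"wx": 0,"wy": 0,"wz": 0,"claw": -1},{"dx": 0,"dy": 0,"dz": 0,"wx": 0,"wy": 0,"wz": 0,"claw": -1}]}}

```text
time_s: 12.4
tool_pos: [0.2394, -0.5875, 0.2081]
tcp_rot: [-180.0, 0.0, 173.1]
contact_force: [-0.2, -0.2, -0.5]
grip_width: 0.0001
finger_force: 0.0
```

```bash
python3 - <<'E'
from rig import env
from h import *
f=env.grab_frame("top");cv2.imwrite("pics/top6.png",cv2.resize(f["frame"][125:325,290:440],None,fx=3,fy=3,interpolation=cv2.INTER_CUBIC))
W=cloud(f).reshape(-1,3)
d=np.array([.9927,-.1208]);n=np.array([.1208,.9927]);o=np.array([.548,-.416])
s=(W[:,:2]-o)@d;t=(W[:,:2]-o)@n
for a in range(-60,152,4):
    m=(s>a/1e3)&(s<(a+4)/1e3)&(abs(t)<.018)&(W[:,2]<.07)
    if m.sum():print(a,m.sum(),round(1e3*np.median(W[m,2]),1),end="; ")
E
```

```text
-60 49 35.7; -56 48 35.7; -52 47 35.5; -48 48 35.2; -44 50 36.2; -40 49 35.5; -36 46 35.8; -32 49 35.9; -28 43 35.7; -24 39 24.3; -20 59 34.1; -16 49 34.6; -12 47 34.7; -8 49 34.8; -4 47 35.0; 0 45 34.5; 4 50 34.8; 8 48 34.6; 12 45 34.4; 16 50 34.6; 20 47 34.8; 24 71 39.5; 28 49 48.6; 32 46 48.4; 36 25 35.1; 40 73 47.4; 44 51 49.4; 48 55 52.4; 52 50 52.6; 56 47 52.7; 60 44 51.2; 64 44 48.5; 68 43 46.6; 72 44 45.1; 76 44 42.9; 80 44 40.9; 84 41 39.4; 88 46 38.5; 92 37 38.0; 96 50 34.8; 100 45 35.0; 104 48 34.8; 108 47 34.2; 112 44 34.6; 116 48 34.9; 120 43 34.4; 124 46 34.2; 128 50 34.4; 132 42 34.1; 136 63 37.5; 140 48 38.5; 144 42 38.6; 148 21 38.3;
```

View pics/top6.png

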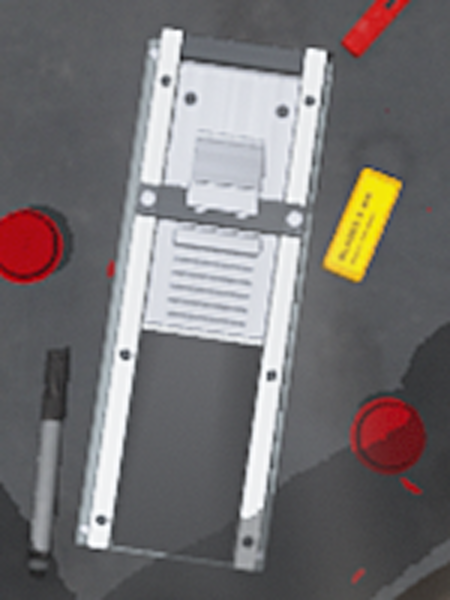

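The plate's nose is against the end stop at (240,65), and its ridge is just behind the bridge at (217,240). It lies flat, with its top at 34.6 mm. The lifter is up and the bystanders haven't moved, so I'm handing in.

```bash
python3 -c "
from rig import env
print(env.job_done())"
```

```text
the job is handed in; nothing more can be done
None
```

I handed the job in: the last images show the die plate flat and home against the end stop, the lifter back up behind it, the caps, marker and blade box in place, and the arm clear. The judge returned no verdict.

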